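Half-open the lever gas tap on the baklava packing table

ROBOT

A 6-joint arm with a two-finger parallel gripper is mounted at the origin on the work surface. World frame = base frame: x ahead of the robot, y to its left, z up, the work surface at z = 0. Lengths are in m, angles in rad, forces in N, time in s.
With the tool pointing down it reaches from about 0.375 to 0.9 m from the base axis. Payload 3.1 kg.
Tool frame: the origin (TCP) lies midway between the tips of the shut fingers; the grasp point (between the pads) lies robot.grip_depth behind it (robot.grip_depth is the distance from the TCP to the grasp point, in m); z points along the fingers, y is the line along which they close (so a half turn about z gives the same grasp; the last joint's range is limited). The gripper opens to 87 mm and grips with 3 to 60 N. Pads are 19 mm wide; open, the fingers measure 117 mm over their backs; the gripper's body (75 mm by 190 mm) begins 51 mm behind the grasp point.
Start: joints at [1.151, 0.527, 1.433, -0, 1.181, -0.178], TCP at [0.15, 0.607, 0.223] pointing down, gripper open.
Joint ranges: [-3.08, 3.08], [-0.75, 2.2], [0.22, 2.44], [-1.43, 4.57], [0, 2.65], [-2.85, 2.85]. Speed limits (rad/s): [2.79, 2.79, 3.14, 3.14, 3.14, 3.14].

INTERFACE

Orientations are given as a unit quaternion [x, y, z, w].
In Python, from rig import robot gives the robot as it stands.
- The arm moves only by the tool nudge_tcp, called after ">>>" as name(argument=value, ...) on one line, values as JSON. Schema: {"type":"object","properties":{"motion":{"type":"array","items":{"type":"object","properties":{"pos":{"type":"array","items":{"type":"number"},"minItems":3,"maxItems":3},"twist":{"type":"number"}},"additionalProperties":false},"minItems":1,"maxItems":20},"finger_gap":{"type":"number"},"squeeze":{"type":"number"},"only":{"type":"string"},"quiet":{"type":"boolean"},"lines":{"type":"string"}},"required":["motion"],"additionalProperties":false}. motion is a list of rows, 1 to 20 of them, each an object with the fields pos (a list: dx, dy, dz in m), twist (a turn about the tool's z in rad); a field left out counts as zero; each row shifts and turns the commanded pose from where the row before left it, along the tool's axes as they then stand; what a row does not reach is not made up. A row lasts 1/12 s, in which the tool goes at most 0.0417 m and 0.125 rad, less where a joint would pass 70% of its speed; a pose out of reach is approached as far as the arm can. finger_gap is the finger opening in m, set as the call begins (left out keeps the last). The fingers move at their own pace and stop on an object; squeeze is the grip in N (left out, the last holds). Time passes only in rows, so rows that do not move let the fingers close. The tool returns the time, the measured TCP pose, the force, the opening and the grip force at its end. only (a regular expression) keeps the lines of the reply that match it, lines (a string "A,B") keeps lines A to B, and quiet returns only ok. Input that does not fit is refused with a message, and nothing moves.
- robot.get_obs(): the state, without advancing time (a new reading comes with each control period).
- robot.camera(name): name is "side" or "top" or "wrist"; returns a dict with "img" (420x560x3 uint8, red, green, blue), "fx", "fy", "cx", "cy" (pixels), "xyz" and "attitude" of the camera in the world. Camera axes: x right, y down, z forward; pixel columns grow to the right and rows downward; lengths in m; the calibration is good to about 2 mm. A picture is of the moment at which its call begins. There is no depth.
- robot.hand_in(): hands the job in; it is judged then, once.
The state is a dict: "time": time; "q": joint angles; "joint_velocities": joint speeds; "joint_torque": joint torques, N m; "position": TCP position; "tool_rot": TCP orientation; "ft_force": force on the tool from outside, world axes, zero at the start; "moment": the same for the moment, N m; "grip_width": finger opening in m; "grip_force": force on a finger pad.
Only numpy, scipy, OpenCV 4.12 (cv2) and the standard library are available. Lean on these libraries where they do the work, as an engineer would, in place of code of your own. Each camera call takes 0.05 s, during which the arm holds its last target. There are 200 camera calls.

TASK

Two brass gas taps for the tray warmers stand on the packing table. Set the one with the long straight lever half open: swing its lever towards the hose-nozzle end of its pipe until it stands at 45 degrees to the pipe, then let go of it. Leave the other tap's short wing handle as it is set and do not shift the closed pastry carton.

Things in the scene. Friction and masses are not known exactly. Their poses are not given: they have to be found in the camera images.
- lever_valve: Brass gas tap with the long lever, fixed to the table, left or right of the other tap. Origin on the table, on the lever's upright turning axis (z). Pipe along y, its nuts up to 62 mm high: inlet riser 60 mm out at -y, tapered ribbed hose nozzle to 100 mm out at +y. Lever reaches 125 mm from the axis; from 50 mm on a black sleeve 16 wide, 14 tall, its middle 84 mm above the table.
- lever (a joint): Angle q of the long lever (rad). 0 = closed: lever points along the tap's +x, straight across the pipe. Grows counter-clockwise seen from above to 1.57 = open: lever over the pipe, pointing along +y to the nozzle. Lever direction is (cos q, sin q) in the tap's frame; half open 0.785. Starts at 0 to 0.35. Stiff (0.3 N m, 3 N at the sleeve), no spring: stays where left.
- wing_tip (a point): One end of the other tap's short black wing handle: a bar 64 x 12 x 16 mm centred on that tap's axis, this point 32 mm out at mid-height, 84 mm above the table. That tap has the same brass body and foot plate and stands 280 mm or more to the side of the lever tap. Its handle starts at any setting and is to stay so.
- carton: Closed flat maroon pastry carton, 154 x 224 x 50 mm, 0.3 to 0.6 kg, lying loose on the table beyond the taps. Origin: centre of its underside. Not to be moved.

How it is judged:
By the outcome, as a careful person would: the job done as asked, in the order asked, and still so for the second after the job is handed in, with the robot touching nothing.
It also fails if it takes over 29 s, if anything falls off the work surface, if the arm or the gripper's body presses on something with over 40 N, if the wrist force passes 120 N, or if a joint passes its speed limit or range.

## Working session

There is one attempt and no reset: what is moved stays moved. The work goes in short steps, Python scripts to look and compute and a tool call to move; the robot and the scene stay as the last step left them, time stands still between calls to the robot, and variables do not carry over. Pictures are saved under pics/ and viewed, at most 10 in all, crops included, and the job is handed in when it is done.

```bash
ls; mkdir -p pics; cat > look.py <<'E'
import cv2,numpy as np,json,sys
from rig import robot
from scipy.spatial.transform import Rotation as R
def ray(c,u,v):
    a=np.array(c["attitude"],float)
    M=a if a.shape==(3,3) else R.from_quat(a).as_matrix()
    d=M@np.array([(u-c["cx"])/c["fx"],(v-c["cy"])/c["fy"],1.]);return np.array(c["xyz"]),d
def onz(c,u,v,z):
    o,d=ray(c,u,v);return o+d*(z-o[2])/d[2]
E
python3 - <<'E'
from look import *
ims=[]
for n in("top","side"):
    c=robot.camera(n);cv2.imwrite(f"pics/{n}0.png",c["img"][:,:,::-1]);print(n,{k:np.round(v,4).tolist() for k,v in c.items() if k!="img"})
print(robot.get_obs(),robot.grip_depth)
E
```

```text
pics
rig.py
top {'fx': 398.6653, 'fy': 398.6653, 'cx': 278.9693, 'cy': 206.3236, 'xyz': [0.5375, 0.0132, 0.7245], 'attitude': [0.714, -0.6975, 0.0435, -0.0427]}
side {'fx': 436.88, 'fy': 436.88, 'cx': 276.216, 'cy': 213.633, 'xyz': [0.2673, -0.3563, 0.6404], 'attitude': [0.8703, -0.3442, 0.1356, -0.3252]}
{'time': 0.1, 'q': array([ 1.15048756e+00,  5.28384430e-01,  1.43374499e+00, -9.47147027e-06,
        1.18140454e+00, -1.78490861e-01]), 'joint_velocities': array([-0.0001409 , -0.00160525, -0.00225405, -0.00096852, -0.00025552,
        0.00274347]), 'joint_torque': array([-1.22859175e-03, -4.40987527e+01, -1.77149642e+01,  6.33844826e-02,
        5.33279590e-02, -3.45988974e-05]), 'position': array([0.14936824, 0.60622382, 0.22167187]), 'tool_rot': array([ 1.20612730e-01,  9.92699162e-01, -9.28762838e-04, -2.82105989e-04]), 'ft_force': array([ 0.19611314, -0.54928275,  0.20767127]), 'moment': array([ 0.0422931 ,  0.00121829, -0.01483936]), 'grip_force': 0.0, 'grip_width': 0.08668431456122706} 0.0187
```

View pics/top0.png

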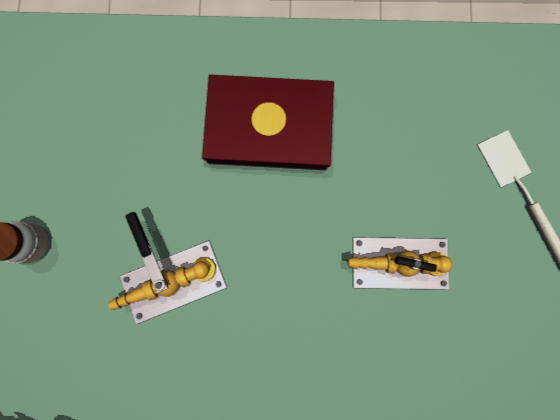

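View pics/side0.png

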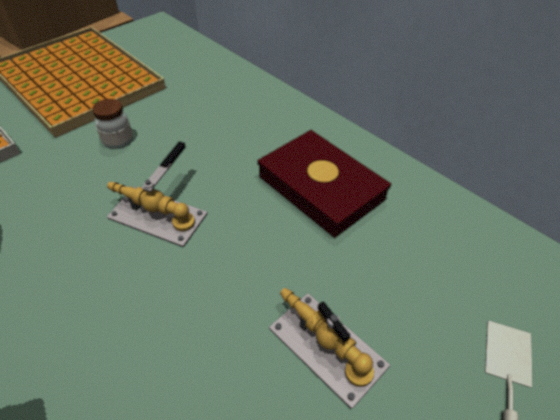

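Top view: the lever tap is on the left, with its pivot at about (159,285), sleeve end (131,215) and nozzle tip (112,304). The wing tap is on the right at about (415,264) and the carton at about (269,121). Next I'll measure the lever tap.

```bash
cat > meas.py <<'E'
from look import *
def sleeve(c,box):
    x0,y0,x1,y1=box
    m=(c["img"][y0:y1,x0:x1].max(2)<38).astype(np.uint8)
    n,l,s,ce=cv2.connectedComponentsWithStats(m);k=1+np.argmax(s[1:,4])
    ys,xs=np.where(l==k);r=cv2.minAreaRect(np.c_[xs+x0,ys+y0].astype(np.float32));return r,s[k,4]
def ends(r):
    b=cv2.boxPoints(r);e=[(b[i]+b[(i+1)%4])/2 for i in range(4)]
    return (e[0],e[2]) if np.linalg.norm(e[0]-e[2])>np.linalg.norm(e[1]-e[3]) else (e[1],e[3])
E
python3 - <<'E'
from meas import *
c=robot.camera("top");im=c["img"]
r,n=sleeve(c,(100,190,175,270));print(r,n)
E=[onz(c,*p,.088) for p in ends(r)];print("sleeve ends",E)
print("pivot z.09",onz(c,159.5,285,.09))
hsv=cv2.cvtColor(im,cv2.COLOR_RGB2HSV)
# plate: bright or brass, not green
h=hsv[...,0]
m=((hsv[...,1]<60)&(hsv[...,2]>110)).astype(np.uint8);m[:, :105]=0;m[:,240:]=0;m[:230]=0;m[340:]=0
ys,xs=np.where(m);r=cv2.minAreaRect(np.c_[xs,ys].astype(np.float32));print("plate",r,[onz(c,*p,.006).round(4) for p in cv2.boxPoints(r)])
m=((h>10)&(h<30)&(hsv[...,1]>150)&(hsv[...,2]>70)).astype(np.uint8);m[:,:95]=0;m[:,240:]=0;m[:230]=0;m[340:]=0
ys,xs=np.where(m);r=cv2.minAreaRect(np.c_[xs,ys].astype(np.float32));print("brass",r,[onz(c,*p,.045).round(4) for p in ends(r)],"nozzle tip",onz(c,112,304,.045))
cv2.imwrite("pics/crop.png",cv2.resize(im[195:335,95:245,::-1],None,fx=4,fy=4,interpolation=cv2.INTER_CUBIC))
E
```

```text
((138.48277282714844, 233.79310607910156), (45.16941833496094, 10.504515647888184), 66.80140686035156) 458
sleeve ends [array([0.59912938, 0.2525802 , 0.088     ]), array([0.53377683, 0.21989716, 0.088     ])]
pivot z.09 [0.48699938 0.19731596 0.09      ]
plate ((172.00001525878906, 284.5), (108.99998474121094, 133.99996948242188), 90.0) [array([0.5754, 0.3255, 0.006 ]), array([0.581 , 0.0844, 0.006 ]), array([0.391 , 0.0777, 0.006 ]), array([0.3857, 0.311 , 0.006 ])]
brass ((161.69358825683594, 285.4718933105469), (23.17666244506836, 113.08407592773438), 67.69379425048828) [array([0.5203, 0.1206, 0.045 ]), array([0.4456, 0.2915, 0.045 ])] nozzle tip [0.45051016 0.287536   0.045     ]
```

View pics/crop.png

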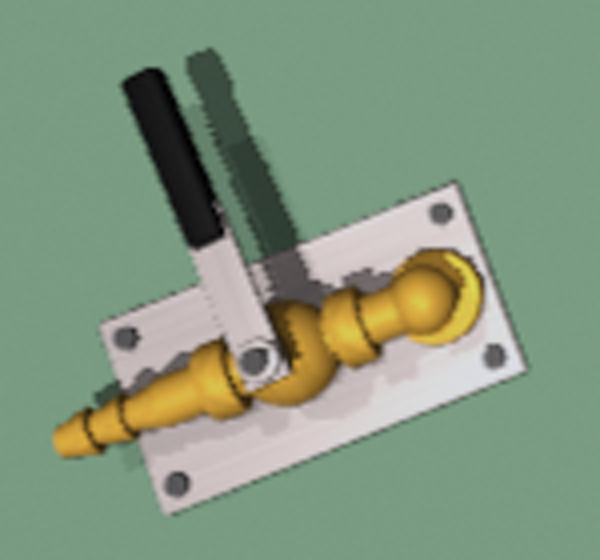

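The crop shows the plate corners at (100,325), (457,182), (527,370) and (167,515), and the pivot screw at (256,360). The nozzle points left.

```bash
python3 - <<'E'
from meas import *
c=robot.camera("top")
f=lambda x,y,z:onz(c,95+(x-1.5)/4,195+(y-1.5)/4,z)
C=[f(*p,.006) for p in((100,325),(457,182),(527,370),(167,515))]
S=[f(*p,.008) for p in((126,338),(441,213),(495,356),(177,485))]
an=lambda v:np.degrees(np.arctan2(v[1],v[0]))
print("pipe dir",[an(v) for v in(C[0]-C[1],C[3]-C[2],S[0]-S[1],S[3]-S[2])],"cross",[an(v) for v in(C[0]-C[3],C[1]-C[2],S[0]-S[3],S[1]-S[2])])
print("centre",np.mean(C,0),np.mean(S,0))
r,n=sleeve(c,(100,190,175,270));e=[onz(c,*p,.088) for p in ends(r)]
print("lever",an(e[0]-e[1]), [np.linalg.norm(e[i][:2]-f(256,360,.09)[:2]) for i in(0,1)], f(256,360,.09), an(e[0]-f(256,360,.09)))
E
```

```text
pipe dir [np.float64(113.28338142250163), np.float64(113.05064785783011), np.float64(113.05708160597243), np.float64(113.23504106816014)] cross [np.float64(23.41005936938293), np.float64(22.864086968460892), np.float64(23.045588900256227), np.float64(23.229554386516806)]
centre [0.48720811 0.19813962 0.006     ] [0.48715774 0.19899706 0.008     ]
lever 26.00826820766018 [np.float64(0.12393904398049323), np.float64(0.050796390822954625)] [0.48754441 0.19871783 0.09      ] 25.562756631473246
```

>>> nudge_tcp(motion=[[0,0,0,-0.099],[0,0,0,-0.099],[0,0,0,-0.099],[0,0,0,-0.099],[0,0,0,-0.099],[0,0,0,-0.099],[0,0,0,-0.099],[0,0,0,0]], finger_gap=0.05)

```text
refused: motion[0]: [0, 0, 0, -0.099] is not of type 'object' (schema: type "object"). Nothing was moved.
```

The error is about the shape of the input: a list of objects, one for each row. Fixing that and sending the same move.

>>> nudge_tcp(motion=[{"twist":-0.099},{"twist":-0.099},{"twist":-0.099},{"twist":-0.099},{"twist":-0.099},{"twist":-0.099},{"twist":-0.099},{}], finger_gap=0.05)

```text
time: 0.87
position: [0.1495, 0.6066, 0.2223]
tool_rot: [-0.225, 0.974, -0.0, -0.0]
ft_force: [0.1, -0.6, -0.8]
grip_width: 0.0512
grip_force: 0.0
```

```bash
cat > go.py <<'E'
from look import *
def rel(x,y,z):
    o=robot.get_obs();M=R.from_quat(o["tool_rot"]).as_matrix()
    print("tool delta",(M.T@(np.array([x,y,z])-o["position"])).round(4),"y heading",np.degrees(np.arctan2(M[1,1],M[0,1])),"z",M[:,2].round(4),"pos",o["position"].round(4),"f",o["ft_force"].round(1),"q",o["q"].round(2))
E
python3 -c "
from go import *
rel(.5729,.2399,.160)"
```

```text
tool delta [-0.2203 -0.5149  0.0624] y heading 115.94764840923719 z [-2.e-04 -7.e-04 -1.e+00] pos [0.1495 0.6066 0.2223] f [ 0.1 -0.6 -0.8] q [ 1.15  0.53  1.43 -0.    1.18 -0.87]
```

>>> nudge_tcp(motion=[{"pos":[-0.0122,-0.0286,0]},{"pos":[-0.0122,-0.0286,0]},{"pos":[-0.0122,-0.0286,0]},{"pos":[-0.0122,-0.0286,0]},{"pos":[-0.0122,-0.0286,0]},{"pos":[-0.0122,-0.0286,0]},{"pos":[-0.0122,-0.0286,0]},{"pos":[-0.0122,-0.0286,0]},{"pos":[-0.0122,-0.0286,0]},{"pos":[-0.0122,-0.0286,0.008]},{"pos":[-0.0122,-0.0286,0.008]},{"pos":[-0.0122,-0.0286,0.008]},{"pos":[-0.0122,-0.0286,0.008]},{"pos":[-0.0122,-0.0286,0.008]},{"pos":[-0.0122,-0.0286,0.008]},{"pos":[-0.0122,-0.0286,0.008]},{"pos":[-0.0122,-0.0286,0.006]},{"pos":[-0.0122,-0.0286,0]},{},{}])

```text
time: 2.53
position: [0.573, 0.2379, 0.1601]
tool_rot: [-0.221, 0.975, 0.0, 0.0]
ft_force: [-0.1, 0.6, 0.0]
grip_width: 0.0501
grip_force: 0.0
```

```bash
python3 -c "
from go import *
rel(.5729,.2399,.0655)
cv2.imwrite('pics/top1.png',robot.camera('top')['img'][:,:,::-1])"
```

```text
tool delta [-0.0007  0.0019  0.0946] y heading 115.5440941754871 z [ 0.e+00  2.e-04 -1.e+00] pos [0.573  0.2379 0.1601] f [-0.1  0.6  0. ] q [ 0.21  0.59  1.5   0.    1.04 -1.8 ]
```

View pics/top1.png

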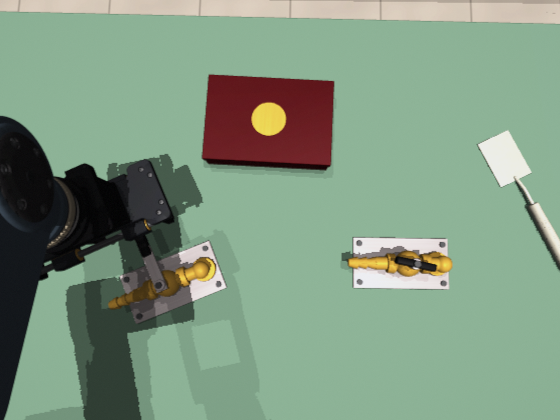

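The gripper is over the sleeve, which shows at about (140,240), and nothing is disturbed. I'll descend, then close.

>>> nudge_tcp(motion=[{"pos":[0,0.002,0.0137]},{"pos":[0,0,0.0135]},{"pos":[0,0,0.0135]},{"pos":[0,0,0.0135]},{"pos":[0,0,0.0135]},{"pos":[0,0,0.0135]},{"pos":[0,0,0.0135]},{},{}])

```text
time: 3.33
position: [0.5692, 0.242, 0.0655]
tool_rot: [-0.224, 0.975, 0.0, -0.001]
ft_force: [-0.0, 0.1, 0.5]
grip_width: 0.05
grip_force: 0.0
```

>>> nudge_tcp(motion=[{},{},{},{},{},{},{}], finger_gap=0.008, squeeze=20)

```text
time: 3.92
position: [0.5712, 0.2409, 0.0662]
tool_rot: [-0.224, 0.975, -0.0, 0.0]
ft_force: [0.9, -1.2, 1.6]
grip_width: 0.0158
grip_force: 20.0
```

```bash
python3 -c "
from go import *
rel(.4874,.1986,.0655)"
```

```text
tool delta [ 0.0938 -0.0015  0.0006] y heading 115.87367965309832 z [ 6.e-04 -3.e-04 -1.e+00] pos [0.5712 0.2409 0.0662] f [ 0.9 -1.2  1.6] q [ 0.22  0.72  1.56 -0.    0.85 -1.8 ]
```

>>> nudge_tcp(motion=[{"pos":[0.0002,0.0056,0],"twist":-0.06},{"pos":[0.0002,0.0056,0],"twist":-0.06},{"pos":[0.0002,0.0056,0],"twist":-0.06},{"pos":[0.0002,0.0056,0],"twist":-0.06},{"pos":[0.0002,0.0056,0],"twist":-0.06},{"pos":[0.0002,0.0056,0],"twist":-0.06},{"pos":[0.0002,0.0056,0],"twist":-0.06},{"pos":[0.0002,0.0056,0],"twist":-0.06},{"pos":[0.0002,0.0056,0],"twist":-0.06},{"pos":[0.0002,0.0056,0],"twist":-0.06},{"pos":[0.0002,0.0056,0],"twist":-0.06},{"pos":[0.0002,0.0056,0],"twist":-0.06},{},{},{}])

```text
time: 5.17
position: [0.5228, 0.2855, 0.0661]
tool_rot: [-0.553, 0.833, -0.0, -0.001]
ft_force: [-0.5, -4.5, 4.3]
grip_width: 0.0157
grip_force: 20.1
```

```bash
python3 -c "
from go import *
rel(.4874,.1986,.0655);p=robot.get_obs()['position'];print(np.degrees(np.arctan2(p[1]-.1986,p[0]-.4874)))"
```

```text
tool delta [ 0.0938 -0.0012  0.0007] y heading 157.09484215166952 z [-6.0e-04 -1.1e-03 -1.0e+00] pos [0.5228 0.2855 0.0661] f [-0.5 -4.5  4.3] q [ 0.31  0.7   1.63 -0.    0.81 -2.43]
67.83917111540366
```

>>> nudge_tcp(motion=[{"pos":[0,0.0012,0],"twist":-0.013},{},{}])

```text
time: 5.42
position: [0.5226, 0.2856, 0.0661]
tool_rot: [-0.558, 0.83, -0.001, 0.0]
ft_force: [1.4, -7.0, 2.3]
grip_width: 0.0157
grip_force: 20.0
```

>>> nudge_tcp(motion=[{},{},{},{},{}], finger_gap=0.045)

```text
time: 5.83
position: [0.5215, 0.287, 0.0656]
tool_rot: [-0.558, 0.83, 0.0, -0.0]
ft_force: [0.0, -0.5, -0.1]
grip_width: 0.0402
grip_force: 0.0
```

>>> nudge_tcp(motion=[{"pos":[0,0,-0.01]},{"pos":[0,0,-0.015]},{"pos":[0,0,-0.02]},{"pos":[0,0,-0.02]},{"pos":[0,0,-0.02]},{"pos":[0,0,-0.02]},{"pos":[-0.02,0,-0.02]},{"pos":[-0.03,0,-0.02]},{"pos":[-0.03,0,0]},{"pos":[-0.03,0,0]},{"pos":[-0.03,0,0]},{"pos":[-0.03,0,0]},{"pos":[-0.03,0,0]},{},{}])

```text
time: 7.08
position: [0.5967, 0.4732, 0.2106]
tool_rot: [-0.559, 0.829, 0.0, -0.0]
ft_force: [0.1, 0.1, 1.1]
grip_width: 0.045
grip_force: 0.0
```

```bash
python3 - <<'E'
from meas import *
c=robot.camera("top");im=c["img"]
cv2.imwrite("pics/top2.png",im[:,:,::-1])
cv2.imwrite("pics/side2.png",robot.camera("side")["img"][:,:,::-1])
E
```

```text
(no output)
```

View pics/top2.png

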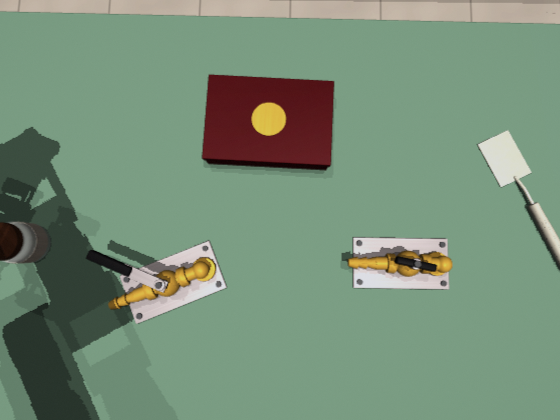

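The lever now points up-left, with its tip at about (88,256) and its pivot at (159,285). The carton and wing handle are unchanged. I'll measure the angle.

```bash
python3 - <<'E'
from meas import *
c=robot.camera("top")
g=c["img"][240:285,80:140].max(2)
for t in(26,32,38):
    m=(g<t).astype(np.uint8);n,l,s,_=cv2.connectedComponentsWithStats(m);k=1+np.argmax(s[1:,4]);ys,xs=np.where(l==k)
    r=cv2.minAreaRect(np.c_[xs+80,ys+240].astype(np.float32));e=[onz(c,*p,.088) for p in ends(r)]
    P=np.array([.4874,.1986,.09])
    if np.linalg.norm(e[0]-P)<np.linalg.norm(e[1]-P):e=e[::-1]
    a=lambda v:np.degrees(np.arctan2(v[1],v[0]))
    print(t,s[k,4],r,a(e[0]-e[1]),a(e[0]-P),[np.linalg.norm((x-P)[:2]) for x in e])
E
```

```text
26 403 ((108.9569091796875, 262.26727294921875), (45.825950622558594, 10.241903305053711), 23.198591232299805) 68.74845596014596 68.17861522578586 [np.float64(0.1244332840637557), np.float64(0.05088417035120727)]
32 467 ((108.8189697265625, 262.42242431640625), (45.95725631713867, 10.635822296142578), 23.198589324951172) 68.74971823703784 68.31911120530941 [np.float64(0.1246311684426642), np.float64(0.050870520118319947)]
38 477 ((108.73277282714844, 262.4569091796875), (46.088565826416016, 10.767128944396973), 23.198589324951172) 68.75015376304778 68.36628277630422 [np.float64(0.12483849830232155), np.float64(0.050866356783109065)]
```

The lever's heading is 68.2–68.7° and the target is 68.15°, so it is within about half a degree. I'm handing in.

```bash
python3 -c "
from rig import robot
print(robot.hand_in())"
```

```text
the job is handed in; nothing more can be done
None
```

The long lever now stands at about 45° to its pipe, towards the nozzle (measured within about 0.6°), and is released; the wing handle and carton look unmoved in the last top view, and the job was handed in at about 7 s.

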